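# Pack two bronze-finishing kits

### The job

Make up the two finishing kits: the red tray gets the amber jar, the yellow-lidded brass wax tin and the cork sanding block; the blue tray, where the steel tin is already packed, gets the green jar and the orange cup stone. Put one thing in each bay, any free bay of the right tray, standing flat on the bay's floor the same way up as it stood on the bench, and keep the two jars upright while carrying them. Leave the steel tin, the white jar and the bronze pig where they are.

Things in the scene. Friction and masses are not known exactly. Their poses are not given: they have to be found in the camera images.
- red_tray: Red plastic kit tray, fixed to the bench, open on top: outside 92 mm (its x) by 266 mm (its y) by 18 mm high. Origin: centre of its underside. Two dividers make three equal square bays in a row along its y, each 82 x 82 mm inside, centred at y = -87, 0 and +87 mm (x = 0); floor 4 mm thick, walls and dividers 5 mm thick and 18 mm high. All three bays are empty at the start.
- blue_tray: Blue plastic kit tray, fixed to the bench, open on top: outside 92 mm (its x) by 266 mm (its y) by 18 mm high. Origin: centre of its underside. Two dividers make three equal square bays in a row along its y, each 82 x 82 mm inside, centred at y = -87, 0 and +87 mm (x = 0); floor 4 mm thick, walls and dividers 5 mm thick and 18 mm high. One of its end bays already holds the steel tin; the other two are empty.
- amber_jar: Screw-top jar of amber-brown glass with a cap of much the same colour, upright; 48 mm in diameter, 70 mm high (the cap is the uppermost part and not wider than the body), 0.1 to 0.2 kg. Origin: centre of its underside; z up its axis.
- green_jar: Screw-top jar of green glass with a cap of much the same colour, upright; 48 mm in diameter, 70 mm high (the cap is the uppermost part and not wider than the body), 0.1 to 0.2 kg. Origin: centre of its underside; z up its axis.
- wax_tin: Squat round wax tin standing on the bench, brass body with a yellow lid; 56 mm in diameter below and 58 mm at the lid (upper 15 mm), 45 mm high, 0.09 to 0.16 kg. Origin: centre of its underside; z up its axis.
- sanding_block: Cork sanding block, light brown, with a 4 mm dark abrasive face underneath; 40 mm (its x) by 60 mm (its y) by 45 mm high, about 0.06 kg. Origin: centre of its underside; z up. Starts abrasive face down, its x within about 0.5 rad of world x.
- cup_stone: Orange grinding cup stone, standing wide end down: 58 mm in diameter for the lowest 12 mm, tapering to 40 mm at 35 mm height, and above that a steel hub, a round stud 24 mm in diameter from 35 to 65 mm height, by which to pick it up; 0.13 to 0.24 kg. Origin: centre of its underside; z up its axis.
- steel_tin: Bystander: round steel tin with a dark grey lid, 52 mm in diameter and 52 mm high, already packed in an end bay of the blue tray; loose, to be left alone. Origin: centre of its underside.
- white_jar: Bystander among the stock, not for these kits: screw-top jar of opaque white ceramic with a cap of much the same colour, upright; 48 mm in diameter, 70 mm high (the cap is the uppermost part and not wider than the body), 0.1 to 0.2 kg. Origin: centre of its underside; z up its axis.
- bronze_pig: Bystander: small bronze pig on a dark wooden plinth, 70 x 120 mm, about 77 mm high, 0.7 kg, loose, beyond the trays; to be left alone. Origin: centre of the plinth's underside.

How it is judged:
At the end, for the whole second after the job is handed in: Each stock thing in a bay of its tray: origin within 30 mm of the tray centre across and 117 mm along, underside 1 to 8 mm above the tray underside, upright within 0.1 rad, slower than 0.02 m/s; steel tin, white jar and pig moved under 20 mm. A bay holds one thing only (x of amber_jar in the frame of red_tray between -0.03 and 0.03 m and y of amber_jar in the frame of red_tray between -0.117 and 0.117 m and z of amber_jar in the frame of red_tray between 0.001 and 0.008 m and angle between each of amber_jar, wax_tin, sanding_block, green_jar, cup_stone's own z axis and vertical below 0.1 rad and linear speed of each of amber_jar, wax_tin, sanding_block, green_jar, cup_stone below 0.02 m/s and x of wax_tin in the frame of red_tray between -0.03 and 0.03 m and y of wax_tin in the frame of red_tray between -0.117 and 0.117 m and z of wax_tin in the frame of red_tray between 0.001 and 0.008 m and x of sanding_block in the frame of red_tray between -0.03 and 0.03 m and y of sanding_block in the frame of red_tray between -0.117 and 0.117 m and z of sanding_block in the frame of red_tray between 0.001 and 0.008 m and x of green_jar in the frame of blue_tray between -0.03 and 0.03 m and y of green_jar in the frame of blue_tray between -0.117 and 0.117 m and z of green_jar in the frame of blue_tray between 0.001 and 0.008 m and x of cup_stone in the frame of blue_tray between -0.03 and 0.03 m and y of cup_stone in the frame of blue_tray between -0.117 and 0.117 m and z of cup_stone in the frame of blue_tray between 0.001 and 0.008 m and distance of each of steel_tin, white_jar, bronze_pig from where it was at the start of the episode below 0.02 m); the robot touches nothing.
It fails at once if the steel tin is pushed more than 20 mm away (distance of steel_tin from where it was at the start of the episode above 0.02 m).
It fails at once if the white jar is pushed more than 20 mm away (distance of white_jar from where it was at the start of the episode above 0.02 m).
It fails at once if the bronze pig is pushed more than 20 mm away (distance of bronze_pig from where it was at the start of the episode above 0.02 m).
It fails at once if the amber jar is tipped by more than 0.6 rad (angle between amber_jar's own z axis and vertical above 0.6 rad).
It fails at once if the green jar is tipped by more than 0.6 rad (angle between green_jar's own z axis and vertical above 0.6 rad).
It also fails if it takes over 128 s, if anything falls off the work surface, if the arm or the gripper's body presses on something with over 40 N, if the wrist force passes 120 N, or if a joint passes its speed limit or range.

### The arm

A 6-joint arm with a two-finger parallel gripper is mounted at the origin on the work surface. World frame = base frame: x ahead of the robot, y to its left, z up, the work surface at z = 0. Lengths are in m, angles in rad, forces in N, time in s.
With the tool pointing down it reaches from about 0.3 to 0.75 m from the base axis. Payload 8.5 kg.
Tool frame: the origin (TCP) lies at the very end of the fingers, on their centre line; the grasp point (between the pads) lies 19 mm behind it (hold_point_z is the distance from the TCP to the grasp point, in m); z points along the fingers, y is the line along which they close (so a half turn about z gives the same grasp; the last joint's range is limited). The gripper opens to 85 mm and grips with 20 to 120 N. Pads are 22 mm wide; open, the fingers measure 114 mm over their backs; the gripper's body (76 mm by 85 mm) begins 54 mm behind the grasp point. The pads swing forward as they close: fully open they stand 13 mm farther back than shut.
Start: joints at [1.087, 0.381, 1.297, -0, 1.464, -0.215], TCP at [0.146, 0.53, 0.231] pointing down, gripper open.
Joint ranges: [-3.11, 3.11], [-0.89, 2.33], [0.22, 2.48], [-1.42, 4.56], [0.17, 2.85], [-2.88, 2.88]. Speed limits (rad/s): [2.39, 2.39, 3.14, 3.14, 3.14, 3.14].

### API

Orientations are given as a unit quaternion [x, y, z, w].
In Python, from cell import sense, snapshot, camera_params, hand_in, look_for, hold_point_z gives the robot as it stands.
- The arm moves only by the shell command python3 -m creep 'ROWS' [FORCE]. ROWS is JSON, a list of rows, each an object of numbers: "rx", "ry", "rz": the turn, a rotation vector about the tool's x, y, z in degrees; "x", "y", "z": the shift along the tool's x, y, z in cm; "grip": the opening in per cent of the stroke, from 0 (shut) to 100 (fully open). In form: [{"rx": .., "ry": .., "rz": .., "x": .., "y": .., "z": .., "grip": ..}, ...]. A call has 1 to 10 rows; each row is the pose to reach, as a shift and turn from the pose commanded when the call began, along the tool's axes at that moment; what a row does not reach only later rows make up. A row lasts 1/8 s, in which the tool goes at most 62.5 mm and 10.7 degrees, less where a joint would pass 70% of its speed; a pose out of reach is approached as far as the arm can. A call with a gripper value outside its range is refused whole. The fingers move at their own pace and stop on an object; FORCE is the grip in N (left out, the last holds). Time passes only in rows, so rows that repeat a pose let the fingers close. It gives the time, the measured TCP pose, the force, the opening and the grip force at its end, in the units of the state.
- sense(): the state, without advancing time (a new reading comes with each control period).
- snapshot(name): name is "scene" or "top" or "wrist"; returns the picture (420x560x3 uint8, red, green, blue); there is no depth.
- camera_params(name): a dict with "K" (3x3 intrinsics, pixels), "rvec" (rotation vector, rad) and "tvec" (3), from world to camera coordinates, as OpenCV has them; the wrist camera has in their place "tool_from_camera" (4x4, takes a point from camera to tool coordinates, whose origin is the TCP and whose axes are the flange's). Camera axes: x right, y down, z forward; pixel columns grow to the right and rows downward; lengths in m; the calibration is good to about 2 mm. The wrist camera is an equidistant fisheye: a pixel r from the principal point sees the ray r / f radians off the axis. A picture is of the moment at which its call begins: read the wrist's pose just before it. camera_params takes no time and is no camera call.
- hand_in(): hands the job in; it is judged then, once.
Trained networks look in the newest picture that a camera, given by its name, has taken for a name from the list of things; names that differ only in an ending like _2 or _b are one class to them, and where a whole thing is asked for, a point or a joint stands for the part that bears it (a point fixed in the world has none). Each returns a list of dicts, best first, with "p" (0 to 1); they miss things now and then, are a little off and sometimes report something else, mostly with a low value. They report only what shows in the picture. A call takes as long as a camera call.
- look_for(query, camera): "position" ([x, y, z] in m, in world coordinates, good to about 4 mm: the middle of the surface that is visible of it).
The state is a dict: "time": time; "q": joint angles; "qvel": joint speeds; "joint_efforts": joint torques, N m; "position": TCP position; "orientation": TCP orientation; "ft_force": force on the tool from outside, world axes, zero at the start; "wrist_torque": the same for the moment, N m; "gripper_width": opening from 0.0 (shut) to 1.0 (fully open); "grasp_force": force on a finger pad.
Only numpy, scipy, OpenCV 4.12 (cv2) and the standard library are available. Lean on these libraries where they do the work, as an engineer would, in place of code of your own. Each camera call takes 0.05 s, during which the arm holds its last target. There are 200 camera calls.

## Working session

There is one attempt and no reset: what is moved stays moved. The work goes in short steps, Python scripts to look and compute and a shell command to move; the robot and the scene stay as the last step left them, time stands still between calls to the robot, and variables do not carry over. Pictures are saved under pics/ and viewed, at most 14 in all, crops included, and the job is handed in when it is done.

```bash
mkdir -p pics; ls; python3 - <<'E'
from cell import *
import cv2
s=sense();print(s['time'],s['position'],s['orientation'],s['gripper_width'],hold_point_z)
for c in('top','scene'):
    im=snapshot(c);cv2.imwrite(f'pics/{c}0.png',im[:,:,::-1]);p=camera_params(c);print(c,p)
    for n in ['red_tray','blue_tray','amber_jar','green_jar','wax_tin','sanding_block','cup_stone','steel_tin','white_jar','bronze_pig']:
        if c=='top':print(n,[(round(d['p'],2),[round(float(x),3) for x in d['position']]) for d in look_for(n,c)][:3])
E
```

```text
pics
0.0 [0.14592919 0.52999948 0.23071246] [ 1.33969369e-01  9.90985216e-01 -6.77229021e-04 -2.26787323e-04] 1.0048761866581861 0.0187
top {'K': array([[461.21840152,   0.        , 279.04242847],
       [  0.        , 461.21840152, 205.89815409],
       [  0.        ,   0.        ,   1.        ]]), 'rvec': array([ 2.15861949, -2.17560653,  0.10810073]), 'tvec': array([-0.00199248,  0.60432373,  1.11997564])}
red_tray []
blue_tray [(0.92, [0.61, -0.176, 0.001])]
amber_jar [(0.72, [0.442, -0.183, 0.066])]
green_jar []
wax_tin [(0.68, [0.442, 0.314, 0.045])]
sanding_block [(0.78, [0.442, 0.19, 0.044])]
cup_stone [(0.91, [0.452, 0.048, 0.037]), (0.58, [0.442, -0.182, 0.064]), (0.18, [0.612, -0.173, 0.001])]
steel_tin [(0.75, [0.598, -0.078, 0.058])]
white_jar [(0.57, [0.433, -0.302, 0.068])]
bronze_pig [(0.89, [0.779, 0.138, 0.02])]
scene {'K': array([[411.60555499,   0.        , 278.84972371],
       [  0.        , 411.60555499, 205.47942588],
       [  0.        ,   0.        ,   1.        ]]), 'rvec': array([ 2.23536117,  1.36799097, -0.41823825]), 'tvec': array([-0.27190913, -0.44146581,  1.39319071])}
```

View pics/top0.png

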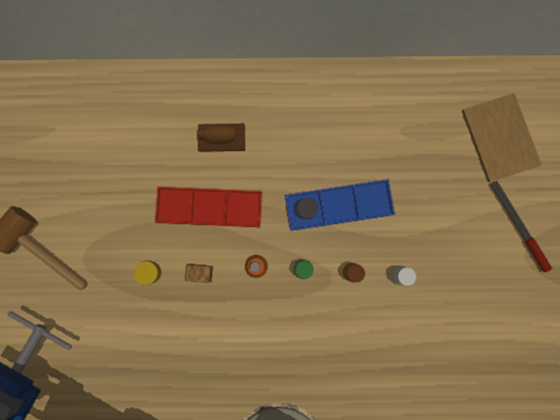

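View pics/scene0.png

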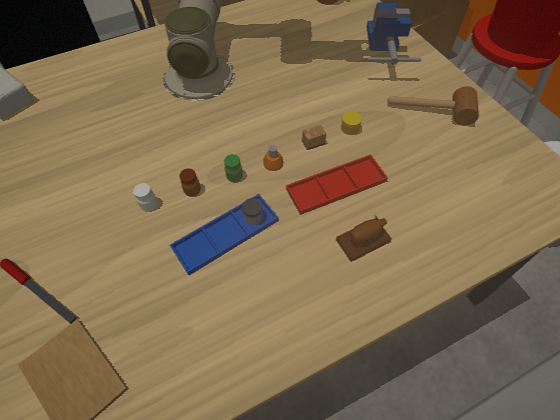

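The top view shows the row at rows of about 270 px: wax tin (147,273), block (199,273), cup stone (256,267), green jar (304,269), amber jar (354,272), white jar (406,276). The red tray is at (209,207). The blue tray is at (340,205), with the steel tin in its left bay. The scene view agrees.

```bash
cat > v.py <<'E'
import cv2,numpy as np
from scipy.optimize import least_squares
from cell import camera_params
def proj(c,P):
    p=camera_params(c);return cv2.projectPoints(np.float64(P),p['rvec'],p['tvec'],p['K'],None)[0][:,0]
def cent(pts):
    m=cv2.moments(cv2.convexHull(np.float32(pts)));return np.array([m['m10'],m['m01']])/m['m00']
def blob(hsv,lo,hi,box):
    x0,y0,x1,y1=box;m=np.zeros(hsv.shape[:2],np.uint8)
    m[y0:y1,x0:x1]=cv2.inRange(hsv,lo,hi)[y0:y1,x0:x1]
    n,l,s,c=cv2.connectedComponentsWithStats(m);i=1+s[1:,4].argmax()
    return np.argwhere(l==i)[:,::-1].astype(np.float32)
a=np.linspace(0,2*np.pi,40)
def cyl(*rz): return np.vstack([np.c_[r*np.cos(a),r*np.sin(a),0*a+z] for r,z in rz])
def fit(c,pix,shape,x0):
    t=cent(pix);return least_squares(lambda u:cent(proj(c,shape+[u[0],u[1],0]))-t,x0).x
E
python3 - <<'E'
from v import *
jar=cyl((.024,0),(.024,.07))
S={'wax':(cyl((.028,0),(.029,.03),(.029,.045)),(20,150,60),(35,255,255),(125,255,170,290),(330,100,370,145)),
'green':(jar,(40,80,20),(90,255,255),(285,255,325,285),(215,145,250,190)),
'amber':(jar,(0,140,20),(12,255,140),(335,255,375,290),(172,160,208,205)),
'stone':(cyl((.029,0),(.029,.012),(.02,.035)),(0,170,80),(16,255,255),(238,250,275,285),(258,140,290,175))}
for c,k in(('top',3),('scene',4)):
    h=cv2.cvtColor(cv2.imread(f'pics/{c}0.png'),cv2.COLOR_BGR2HSV)
    for n,s in S.items():
        b=blob(h,s[1],s[2],s[k]);print(c,n,len(b),b.min(0),b.max(0),fit(c,b,s[0],[.44,0]).round(4))
    p=camera_params(c)
    R=cv2.Rodrigues(p['rvec'])[0];C=-R.T@p['tvec']
    for n,lo,hi,box in(('red',(0,150,60),(8,255,255),(145,175,275,235) if k==3 else (280,150,392,218)),('blue',(105,120,40),(130,255,255),(280,172,400,235) if k==3 else(165,190,285,278))):
        b=cv2.convexHull(blob(h,lo,hi,box));q=np.array([[sx*.046,sy*.133,z] for sx in(-1,1) for sy in(-1,1) for z in(0,.018)])
        hull=lambda u:cv2.convexHull(np.float32(proj(c,np.c_[q[:,0]*np.cos(u[2])-q[:,1]*np.sin(u[2])+u[0],q[:,0]*np.sin(u[2])+q[:,1]*np.cos(u[2])+u[1],q[:,2]])))
        def f(u):
            H=hull(u);M=cv2.moments(H);N=cv2.moments(b)
            g=lambda m:[m['m10']/m['m00'],m['m01']/m['m00'],m['mu11']/m['m00']/50]
            return np.subtract(g(M),g(N))
        u=least_squares(f,[.6,.15 if n=='red' else -.17,0],diff_step=1e-3,x_scale=[.1,.1,.1]).x;print(c,n,u.round(4))
im=cv2.imread('pics/top0.png')[255:290,180:220];cv2.imwrite('pics/blk.png',cv2.resize(im,None,fx=12,fy=12,interpolation=2))
E
```

```text
top wax 504 [134. 261.] [160. 284.] [0.4423 0.3215]
top green 273 [295. 260.] [312. 278.] [ 0.4481 -0.0645]
top amber 237 [347. 264.] [364. 281.] [ 0.4383 -0.1911]
top stone 280 [245. 255.] [266. 277.] [0.4555 0.0527]
top red [ 0.6062  0.1728 -0.0486]
top blue [ 0.6088 -0.1589  0.    ]
scene wax 282 [342. 111.] [361. 128.] [0.4325 0.3301]
scene green 346 [224. 154.] [241. 181.] [ 0.4478 -0.0634]
scene amber 175 [180. 169.] [195. 184.] [ 0.4182 -0.1843]
scene stone 240 [264. 151.] [282. 170.] [0.4566 0.054 ]
scene red [ 0.6064  0.1744 -0.0632]
scene blue [ 0.6079 -0.1604  0.1376]
```

View pics/blk.png

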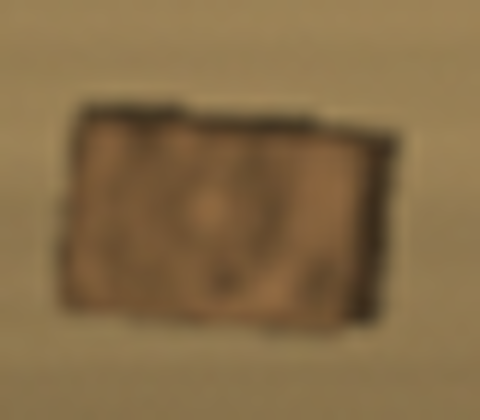

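The block crop shows a long axis about 4° clockwise in the image, so yaw is about -0.07. The top centre is near full-image (198,273.5). Now I'll move above the wax tin and turn so the fingers close along world x.

```bash
python3 -m creep '[{"rz":74.6,"x":-34.2,"y":-12.6,"z":8},{"rz":74.6,"x":-34.2,"y":-12.6,"z":8},{"rz":74.6,"x":-34.2,"y":-12.6,"z":8},{"rz":74.6,"x":-34.2,"y":-12.6,"z":8},{"rz":74.6,"x":-34.2,"y":-12.6,"z":8},{"rz":74.6,"x":-34.2,"y":-12.6,"z":8},{"rz":74.6,"x":-34.2,"y":-12.6,"z":8},{"rz":74.6,"x":-34.2,"y":-12.6,"z":8},{"rz":74.6,"x":-34.2,"y":-12.6,"z":8}]' 40
python3 - <<'E'
from v import *
from cell import *
h=cv2.cvtColor(cv2.imread('pics/top0.png'),cv2.COLOR_BGR2HSV)
b=blob(h,(20,150,60),(35,255,255),(125,255,170,290));print(fit('top',b,cyl((.029,.03),(.029,.045)),[.44,.3]))
h=cv2.cvtColor(cv2.imread('pics/scene0.png'),cv2.COLOR_BGR2HSV)
b=blob(h,(20,150,60),(35,255,255),(330,100,370,145));print(fit('scene',b,cyl((.029,.03),(.029,.045)),[.44,.3]))
p=camera_params('top');K=p['K'];R=cv2.Rodrigues(p['rvec'])[0];C=-R.T@p['tvec']
d=R.T@np.linalg.inv(K)@[197.9,273.5,1];print('block',C+d*(.045-C[2])/d[2])
print(sense()['q'],camera_params('wrist'));im=snapshot('wrist');cv2.imwrite('pics/w1.png',im[:,:,::-1]);print(look_for('wax_tin','wrist')[:2])
E
```

```text
[0.44267804 0.31841859]
[0.44320643 0.32113475]
block [0.4392863  0.19167955 0.045     ]
[ 1.08668515e+00  3.80612695e-01  1.29740178e+00  8.27027973e-06
  1.46360469e+00 -2.15336733e-01] {'K': array([[325.1922621 ,   0.        , 279.25301923],
       [  0.        , 325.1922621 , 207.02593429],
       [  0.        ,   0.        ,   1.        ]]), 'tool_from_camera': array([[-3.12723969e-04, -9.54253376e-01, -2.98998992e-01,
         7.70705552e-02],
       [ 9.99999946e-01, -2.67749068e-04, -1.91383587e-04,
         8.13698694e-04],
       [ 1.02571732e-04, -2.98999035e-01,  9.54253408e-01,
        -1.43966503e-01],
       [ 0.00000000e+00,  0.00000000e+00,  0.00000000e+00,
         1.00000000e+00]])}
[]$[0]: bad value
```

View pics/w1.png

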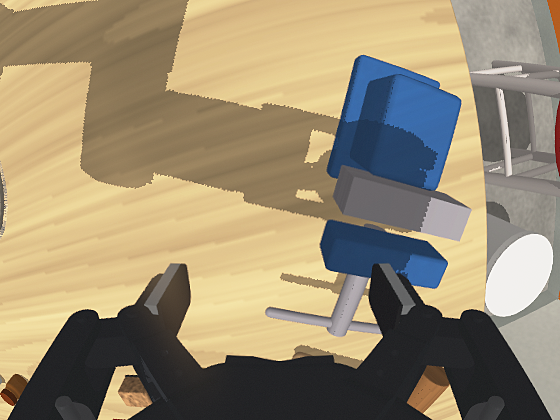

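The call was refused, so it probably needs all the keys. The wrist view shows the vice below the start pose, with its handle near (350,300), so I'll descend only at the end.

```bash
python3 -m creep '[{"rx":0,"ry":0,"rz":74.6,"x":-34.2,"y":-12.6,"z":0,"grip":100},{"rx":0,"ry":0,"rz":74.6,"x":-34.2,"y":-12.6,"z":0,"grip":100},{"rx":0,"ry":0,"rz":74.6,"x":-34.2,"y":-12.6,"z":0,"grip":100},{"rx":0,"ry":0,"rz":74.6,"x":-34.2,"y":-12.6,"z":0,"grip":100},{"rx":0,"ry":0,"rz":74.6,"x":-34.2,"y":-12.6,"z":0,"grip":100},{"rx":0,"ry":0,"rz":74.6,"x":-34.2,"y":-12.6,"z":5,"grip":100},{"rx":0,"ry":0,"rz":74.6,"x":-34.2,"y":-12.6,"z":10,"grip":100},{"rx":0,"ry":0,"rz":74.6,"x":-34.2,"y":-12.6,"z":10,"grip":100},{"rx":0,"ry":0,"rz":74.6,"x":-34.2,"y":-12.6,"z":10,"grip":100},{"rx":0,"ry":0,"rz":74.6,"x":-34.2,"y":-12.6,"z":10,"grip":100}]' 40
python3 - <<'E'
from cell import *
s=sense();print(s['q'],s['position'],s['orientation'])
E
```

```text
time: 1.95
position: [0.4428, 0.3189, 0.1337]
orientation: [0.706, 0.708, 0.002, 0.001]
ft_force: [-0.0, 0.9, -0.2]
gripper_width: 1.002
grasp_force: 0.0
[4.07155681e-01 4.62197103e-01 1.46753496e+00 4.02491173e-05
 1.20766630e+00 4.04114365e-01] [0.44275045 0.31890901 0.13368276] [0.70603418 0.70817465 0.00195471 0.00075993]
```

```bash
python3 -m creep '[{"rx":0,"ry":0,"rz":0,"x":0,"y":0,"z":6,"grip":100},{"rx":0,"ry":0,"rz":0,"x":0,"y":0,"z":11.5,"grip":100},{"rx":0,"ry":0,"rz":0,"x":0,"y":0,"z":11.5,"grip":100},{"rx":0,"ry":0,"rz":0,"x":0,"y":0,"z":11.5,"grip":20},{"rx":0,"ry":0,"rz":0,"x":0,"y":0,"z":11.5,"grip":20},{"rx":0,"ry":0,"rz":0,"x":0,"y":0,"z":11.5,"grip":20},{"rx":0,"ry":0,"rz":0,"x":0,"y":0,"z":11.5,"grip":20},{"rx":0,"ry":0,"rz":0,"x":0,"y":0,"z":11.5,"grip":20}]' 40
```

```text
time: 2.95
position: [0.4436, 0.3187, 0.0194]
orientation: [0.707, 0.707, 0.003, 0.001]
ft_force: [-1.3, -0.1, 7.2]
gripper_width: 0.662
grasp_force: 41.3
```

```bash
python3 -m creep '[{"rx":0,"ry":0,"rz":0,"x":0,"y":0,"z":-5,"grip":20},{"rx":0,"ry":0,"rz":0,"x":-1,"y":3,"z":-8,"grip":20},{"rx":0,"ry":0,"rz":0,"x":-3,"y":8,"z":-8,"grip":20},{"rx":0,"ry":0,"rz":0,"x":-5,"y":13,"z":-8,"grip":20},{"rx":0,"ry":0,"rz":0,"x":-5.9,"y":16.7,"z":-8,"grip":20},{"rx":0,"ry":0,"rz":0,"x":-5.9,"y":16.7,"z":-8,"grip":20},{"rx":0,"ry":0,"rz":0,"x":-5.9,"y":16.7,"z":-5,"grip":20},{"rx":0,"ry":0,"rz":0,"x":-5.9,"y":16.7,"z":-2,"grip":20},{"rx":0,"ry":0,"rz":0,"x":-5.9,"y":16.7,"z":-0.6,"grip":20},{"rx":0,"ry":0,"rz":0,"x":-5.9,"y":16.7,"z":-0.6,"grip":20}]'
```

```text
time: 4.2
position: [0.6091, 0.2594, 0.0236]
orientation: [0.707, 0.707, 0.0, 0.0]
ft_force: [0.5, 0.2, -1.3]
gripper_width: 0.661
grasp_force: 45.4
```

```bash
python3 -m creep '[{"rx":0,"ry":0,"rz":0,"x":0,"y":0,"z":0,"grip":90},{"rx":0,"ry":0,"rz":0,"x":0,"y":0,"z":0,"grip":90},{"rx":0,"ry":0,"rz":0,"x":0,"y":0,"z":-5,"grip":100},{"rx":0,"ry":0,"rz":0,"x":-2,"y":-4,"z":-8,"grip":100},{"rx":0,"ry":0,"rz":4,"x":-4,"y":-9,"z":-8,"grip":100},{"rx":0,"ry":0,"rz":4,"x":-6,"y":-14,"z":-8,"grip":100},{"rx":0,"ry":0,"rz":4,"x":-6.8,"y":-17.1,"z":-8,"grip":100},{"rx":0,"ry":0,"rz":4,"x":-6.8,"y":-17.1,"z":-8,"grip":100},{"rx":0,"ry":0,"rz":4,"x":-6.8,"y":-17.1,"z":-8,"grip":100}]'
python3 - <<'E'
from v import *
from cell import *
s=sense();im=snapshot('wrist');cv2.imwrite('pics/w2.png',im[:,:,::-1]);print(s['position'],look_for('sanding_block','wrist')[:2])
snapshot('top');print(look_for('wax_tin','top')[:2])
E
```

```text
time: 5.32
position: [0.4394, 0.1911, 0.1028]
orientation: [0.731, 0.682, 0.001, 0.001]
ft_force: [-0.5, 0.7, -0.3]
gripper_width: 0.995
grasp_force: 0.0
[0.43939072 0.19112573 0.10284658] [{'position': [0.439, 0.2021, 0.0463], 'p': 0.56}]
[{'position': [0.6068, 0.2566, 0.0511], 'p': 0.57}]
```

View pics/w2.png

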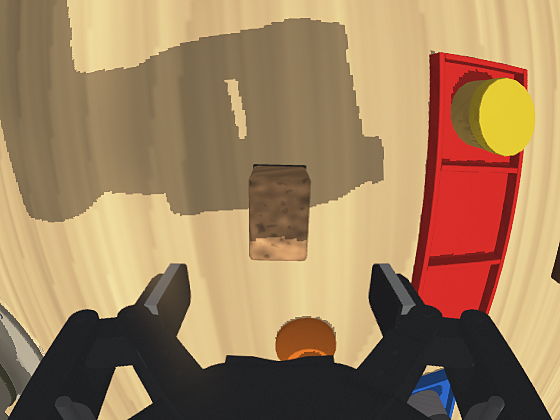

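The wrist view shows the block at (280,215), aligned between the fingers, and the wax tin seated in the end bay of the red tray.

```bash
python3 -m creep '[{"rx":0,"ry":0,"rz":0,"x":0,"y":0,"z":5,"grip":100},{"rx":0,"ry":0,"rz":0,"x":0,"y":0,"z":8.6,"grip":100},{"rx":0,"ry":0,"rz":0,"x":0,"y":0,"z":8.6,"grip":100},{"rx":0,"ry":0,"rz":0,"x":0,"y":0,"z":8.6,"grip":10},{"rx":0,"ry":0,"rz":0,"x":0,"y":0,"z":8.6,"grip":10},{"rx":0,"ry":0,"rz":0,"x":0,"y":0,"z":8.6,"grip":10},{"rx":0,"ry":0,"rz":0,"x":0,"y":0,"z":8.6,"grip":10},{"rx":0,"ry":0,"rz":0,"x":0,"y":0,"z":8.6,"grip":10}]' 40
```

```text
time: 6.52
position: [0.439, 0.1911, 0.0176]
orientation: [0.731, 0.682, 0.001, 0.001]
ft_force: [-0.7, -0.2, 6.7]
gripper_width: 0.465
grasp_force: 40.1
```

```bash
python3 -m creep '[{"rx":0,"ry":0,"rz":0,"x":0,"y":0,"z":-5,"grip":10},{"rx":0,"ry":0,"rz":0,"x":0,"y":4,"z":-8,"grip":10},{"rx":0,"ry":0,"rz":0,"x":0,"y":9,"z":-8,"grip":10},{"rx":0,"ry":0,"rz":0,"x":-0.6,"y":14,"z":-8,"grip":10},{"rx":0,"ry":0,"rz":0,"x":-0.6,"y":16.8,"z":-8,"grip":10},{"rx":0,"ry":0,"rz":0,"x":-0.6,"y":16.8,"z":-8,"grip":10},{"rx":0,"ry":0,"rz":0,"x":-0.6,"y":16.8,"z":-5,"grip":10},{"rx":0,"ry":0,"rz":0,"x":-0.6,"y":16.8,"z":-2,"grip":10},{"rx":0,"ry":0,"rz":0,"x":-0.6,"y":16.8,"z":-0.5,"grip":10},{"rx":0,"ry":0,"rz":0,"x":-0.6,"y":16.8,"z":-0.5,"grip":10}]'
```

```text
time: 7.78
position: [0.605, 0.1735, 0.0217]
orientation: [0.731, 0.682, -0.0, -0.0]
ft_force: [0.3, 0.7, -0.5]
gripper_width: 0.465
grasp_force: 40.3
```

```bash
python3 -m creep '[{"rx":0,"ry":0,"rz":0,"x":0,"y":0,"z":0,"grip":80},{"rx":0,"ry":0,"rz":0,"x":0,"y":0,"z":0,"grip":80},{"rx":0,"ry":0,"rz":0,"x":0,"y":0,"z":-5,"grip":80},{"rx":0,"ry":0,"rz":-4,"x":-3,"y":-3,"z":-10,"grip":80},{"rx":0,"ry":0,"rz":-4,"x":-7,"y":-7,"z":-10,"grip":80},{"rx":0,"ry":0,"rz":-4,"x":-11,"y":-11,"z":-10,"grip":80},{"rx":0,"ry":0,"rz":-4,"x":-13,"y":-14,"z":-10,"grip":80},{"rx":0,"ry":0,"rz":-4,"x":-13,"y":-14,"z":-10,"grip":80},{"rx":0,"ry":0,"rz":-4,"x":-13,"y":-14,"z":-10,"grip":80}]'
python3 - <<'E'
from v import *
from cell import *
s=sense();im=snapshot('wrist');cv2.imwrite('pics/w3.png',im[:,:,::-1]);print(s['position'],look_for('cup_stone','wrist')[:2])
E
```

```text
time: 8.9
position: [0.4576, 0.0534, 0.1218]
orientation: [0.707, 0.707, 0.001, 0.001]
ft_force: [0.8, -0.2, 1.0]
gripper_width: 0.8
grasp_force: 0.0
[0.45755491 0.05336341 0.12178199] [{'position': [0.4598, 0.0653, 0.0345], 'p': 0.7}, {'position': [0.6129, 0.2346, 0.0123], 'p': 0.25}]
```

View pics/w3.png

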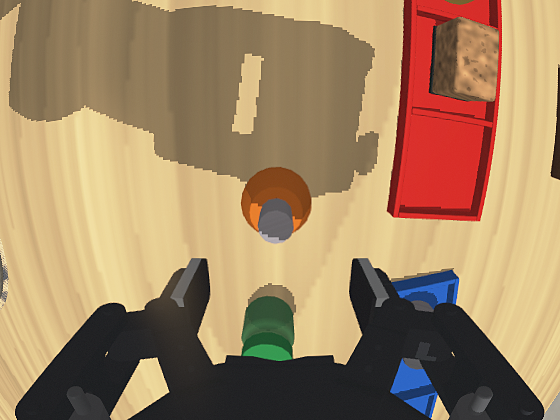

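The wrist view shows the block in the middle bay. The stone is at (277,205), with its hub top near (276,234), which back-projects to about (0.456, 0.052).

```bash
python3 -m creep '[{"rx":0,"ry":0,"rz":0,"x":-0.2,"y":-0.1,"z":4,"grip":80},{"rx":0,"ry":0,"rz":0,"x":-0.2,"y":-0.1,"z":8.1,"grip":80},{"rx":0,"ry":0,"rz":0,"x":-0.2,"y":-0.1,"z":8.1,"grip":80},{"rx":0,"ry":0,"rz":0,"x":-0.2,"y":-0.1,"z":8.1,"grip":5},{"rx":0,"ry":0,"rz":0,"x":-0.2,"y":-0.1,"z":8.1,"grip":5},{"rx":0,"ry":0,"rz":0,"x":-0.2,"y":-0.1,"z":8.1,"grip":5},{"rx":0,"ry":0,"rz":0,"x":-0.2,"y":-0.1,"z":8.1,"grip":5},{"rx":0,"ry":0,"rz":0,"x":-0.2,"y":-0.1,"z":8.1,"grip":5},{"rx":0,"ry":0,"rz":0,"x":-0.2,"y":-0.1,"z":8.1,"grip":5}]' 50
```

```text
time: 10.12
position: [0.4564, 0.0513, 0.0415]
orientation: [0.707, 0.707, 0.001, 0.001]
ft_force: [-1.5, 0.7, 8.1]
gripper_width: 0.265
grasp_force: 48.6
```

```bash
python3 -m creep '[{"rx":0,"ry":0,"rz":0,"x":0,"y":0,"z":-5,"grip":5},{"rx":0,"ry":0,"rz":0,"x":0,"y":0,"z":-10,"grip":5},{"rx":0,"ry":0,"rz":0,"x":-4,"y":3,"z":-10.5,"grip":5},{"rx":0,"ry":0,"rz":0,"x":-9,"y":6,"z":-10.5,"grip":5},{"rx":0,"ry":0,"rz":0,"x":-14,"y":9,"z":-10.5,"grip":5},{"rx":0,"ry":0,"rz":0,"x":-19,"y":12,"z":-10.5,"grip":5},{"rx":0,"ry":0,"rz":0,"x":-24,"y":15,"z":-10.5,"grip":5},{"rx":0,"ry":0,"rz":0,"x":-28,"y":16.3,"z":-10.5,"grip":5},{"rx":0,"ry":0,"rz":0,"x":-29.7,"y":16.3,"z":-10.5,"grip":5},{"rx":0,"ry":0,"rz":0,"x":-29.7,"y":16.3,"z":-10.5,"grip":5}]'
```

```text
time: 11.38
position: [0.6182, -0.246, 0.1451]
orientation: [0.708, 0.707, -0.0, -0.0]
ft_force: [-0.2, -0.3, -2.1]
gripper_width: 0.258
grasp_force: 49.9
```

```bash
python3 -m creep '[{"rx":0,"ry":0,"rz":0,"x":0,"y":0,"z":4,"grip":5},{"rx":0,"ry":0,"rz":0,"x":0,"y":0,"z":8,"grip":5},{"rx":0,"ry":0,"rz":0,"x":0,"y":0,"z":9.8,"grip":5},{"rx":0,"ry":0,"rz":0,"x":0,"y":0,"z":9.8,"grip":5},{"rx":0,"ry":0,"rz":0,"x":0,"y":0,"z":9.8,"grip":5}]'
```

```text
time: 12.0
position: [0.6195, -0.2456, 0.049]
orientation: [0.707, 0.707, 0.0, 0.001]
ft_force: [-0.2, 0.2, -2.1]
gripper_width: 0.258
grasp_force: 51.7
```

```bash
python3 -m creep '[{"rx":0,"ry":0,"rz":0,"x":0,"y":0,"z":0.3,"grip":5},{"rx":0,"ry":0,"rz":0,"x":0,"y":0,"z":0.3,"grip":5},{"rx":0,"ry":0,"rz":0,"x":0,"y":0,"z":0.3,"grip":70},{"rx":0,"ry":0,"rz":0,"x":0,"y":0,"z":0.3,"grip":70},{"rx":0,"ry":0,"rz":0,"x":0,"y":0,"z":0.3,"grip":70},{"rx":0,"ry":0,"rz":0,"x":0,"y":0,"z":-5,"grip":90},{"rx":0,"ry":0,"rz":0,"x":3,"y":-3,"z":-9,"grip":90},{"rx":0,"ry":0,"rz":0,"x":7,"y":-7,"z":-9,"grip":90},{"rx":0,"ry":0,"rz":0,"x":11,"y":-11,"z":-9,"grip":90},{"rx":0,"ry":0,"rz":0,"x":15,"y":-15,"z":-9,"grip":90}]'
python3 -m creep '[{"rx":0,"ry":0,"rz":0,"x":3.2,"y":-2.2,"z":0,"grip":90},{"rx":0,"ry":0,"rz":0,"x":3.2,"y":-2.2,"z":0,"grip":90},{"rx":0,"ry":0,"rz":0,"x":3.2,"y":-2.2,"z":0,"grip":90}]'
cat > w.py <<'E'
from v import *
from cell import *
from scipy.spatial.transform import Rotation as Ro
def wcent(lo,hi,shape,x0,name):
    s=sense();im=snapshot('wrist');cv2.imwrite(name,im[:,:,::-1]);p=camera_params('wrist');T=p['tool_from_camera'];K=p['K']
    Rt=Ro.from_quat(s['orientation']).as_matrix();Rc=Rt@T[:3,:3];C=s['position']+Rt@T[:3,3]
    def pr(P):
        c=(P-C)@Rc;th=np.arctan2(np.hypot(c[:,0],c[:,1]),c[:,2]);k=th/np.hypot(c[:,0],c[:,1])*K[0,0]
        return c[:,:2]*k[:,None]+K[:2,2]
    h=cv2.cvtColor(im,cv2.COLOR_RGB2HSV);b=blob(h,lo,hi,(215,150,345,350));t=cent(b)
    u=least_squares(lambda u:cent(pr(shape+[u[0],u[1],0]))-t,x0).x
    print(s['position'],u,b.min(0),b.max(0),(lambda q:(q.min(0),q.max(0)))(pr(shape+[u[0],u[1],0])))
E
python3 - <<'E'
from w import *
wcent((40,80,20),(90,255,255),cyl((.024,0),(.024,.07)),[.448,-.064],'pics/w4.png')
E
```

```text
time: 13.25
position: [0.4674, -0.0945, 0.1376]
orientation: [0.707, 0.707, 0.0, 0.0]
ft_force: [0.5, 0.3, 0.0]
gripper_width: 0.902
grasp_force: 0.0
time: 13.62
position: [0.4476, -0.0643, 0.1377]
orientation: [0.707, 0.707, 0.0, 0.001]
ft_force: [0.2, 0.3, 0.2]
gripper_width: 0.897
grasp_force: 0.0
[ 0.44760107 -0.06431514  0.13765866] [ 0.44663558 -0.06178811] [248. 170.] [308. 248.] (array([243.59590686, 166.21763412]), array([312.83468203, 250.27803869]))
```

View pics/w4.png

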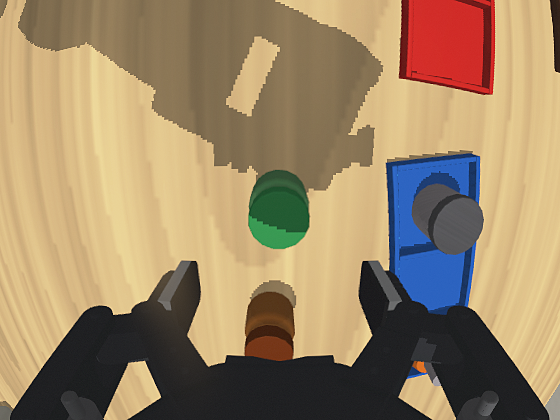

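The green jar is at (279,210), centred between the fingers.

```bash
python3 -m creep '[{"rx":0,"ry":0,"rz":0,"x":0.1,"y":0,"z":5,"grip":90},{"rx":0,"ry":0,"rz":0,"x":0.1,"y":0,"z":10.2,"grip":90},{"rx":0,"ry":0,"rz":0,"x":0.1,"y":0,"z":10.2,"grip":90},{"rx":0,"ry":0,"rz":0,"x":0.1,"y":0,"z":10.2,"grip":20},{"rx":0,"ry":0,"rz":0,"x":0.1,"y":0,"z":10.2,"grip":20},{"rx":0,"ry":0,"rz":0,"x":0.1,"y":0,"z":10.2,"grip":20},{"rx":0,"ry":0,"rz":0,"x":0.1,"y":0,"z":10.2,"grip":20},{"rx":0,"ry":0,"rz":0,"x":0.1,"y":0,"z":10.2,"grip":20}]' 50
```

```text
time: 14.68
position: [0.4479, -0.0633, 0.0376]
orientation: [0.707, 0.707, 0.001, 0.002]
ft_force: [-2.3, -0.9, 10.1]
gripper_width: 0.502
grasp_force: 49.6
```

```bash
python3 -m creep '[{"rx":0,"ry":0,"rz":0,"x":0,"y":0,"z":-4,"grip":20},{"rx":0,"ry":0,"rz":0,"x":0,"y":0,"z":-8,"grip":20},{"rx":0,"ry":0,"rz":0,"x":-3,"y":4,"z":-9,"grip":20},{"rx":0,"ry":0,"rz":0,"x":-6,"y":8,"z":-9,"grip":20},{"rx":0,"ry":0,"rz":0,"x":-8.5,"y":12,"z":-9,"grip":20},{"rx":0,"ry":0,"rz":0,"x":-9.7,"y":15,"z":-9,"grip":20},{"rx":0,"ry":0,"rz":0,"x":-9.7,"y":16,"z":-9,"grip":20},{"rx":0,"ry":0,"rz":0,"x":-9.7,"y":16,"z":-9,"grip":20},{"rx":0,"ry":0,"rz":0,"x":-9.7,"y":16,"z":-9,"grip":20}]'
python3 -m creep '[{"rx":0,"ry":0,"rz":0,"x":0,"y":0,"z":3,"grip":20},{"rx":0,"ry":0,"rz":0,"x":0,"y":0,"z":6,"grip":20},{"rx":0,"ry":0,"rz":0,"x":0,"y":0,"z":8.4,"grip":20},{"rx":0,"ry":0,"rz":0,"x":0,"y":0,"z":8.5,"grip":20},{"rx":0,"ry":0,"rz":0,"x":0,"y":0,"z":8.5,"grip":20},{"rx":0,"ry":0,"rz":0,"x":0,"y":0,"z":8.5,"grip":20}]'
```

```text
time: 15.8
position: [0.6059, -0.159, 0.1259]
orientation: [0.707, 0.707, -0.0, -0.0]
ft_force: [0.4, -0.2, -2.1]
gripper_width: 0.499
grasp_force: 51.2
time: 16.55
position: [0.6067, -0.1596, 0.041]
orientation: [0.707, 0.707, 0.0, 0.0]
ft_force: [0.7, 0.8, -1.1]
gripper_width: 0.497
grasp_force: 101.9
```

```bash
python3 -m creep '[{"rx":0,"ry":0,"rz":0,"x":0,"y":0,"z":0,"grip":90},{"rx":0,"ry":0,"rz":0,"x":0,"y":0,"z":0,"grip":90},{"rx":0,"ry":0,"rz":0,"x":0,"y":0,"z":-5,"grip":90},{"rx":0,"ry":0,"rz":0,"x":0,"y":-1,"z":-9.6,"grip":90},{"rx":0,"ry":0,"rz":0,"x":-1,"y":-5,"z":-9.6,"grip":90},{"rx":0,"ry":0,"rz":0,"x":-2,"y":-10,"z":-9.6,"grip":90},{"rx":0,"ry":0,"rz":0,"x":-3,"y":-15,"z":-9.6,"grip":90},{"rx":0,"ry":0,"rz":0,"x":-3.1,"y":-16.8,"z":-9.6,"grip":90},{"rx":0,"ry":0,"rz":0,"x":-3.1,"y":-16.8,"z":-9.6,"grip":90},{"rx":0,"ry":0,"rz":0,"x":-3.1,"y":-16.8,"z":-9.6,"grip":90}]' 40
python3 - <<'E'
from w import *
wcent((0,130,20),(14,255,255),cyl((.024,0),(.024,.07)),[.438,-.19],'pics/w5.png')
E
```

```text
time: 17.8
position: [0.4396, -0.1909, 0.1365]
orientation: [0.707, 0.707, 0.0, 0.001]
ft_force: [0.2, -0.9, -0.5]
gripper_width: 0.904
grasp_force: 0.0
[ 0.43955548 -0.19086356  0.13654399] [ 0.4378944  -0.18438466] [247. 166.] [308. 244.] (array([242.26310623, 162.03277487]), array([312.21470576, 245.92922183]))
```

View pics/w5.png

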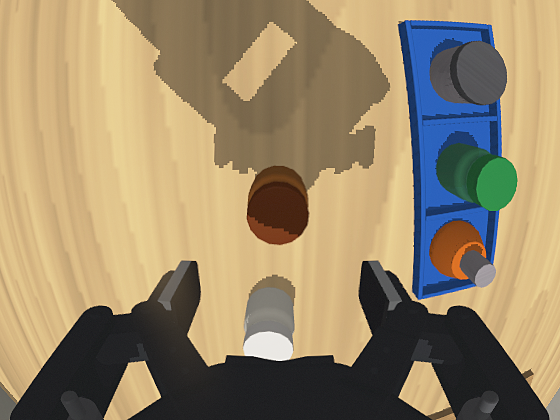

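The amber jar is at (278,205). The wrist view also shows the blue bays correctly filled: steel tin, green jar and stone.

```bash
python3 -m creep '[{"rx":0,"ry":0,"rz":0,"x":0.5,"y":-0.1,"z":5,"grip":90},{"rx":0,"ry":0,"rz":0,"x":0.5,"y":-0.1,"z":10.1,"grip":90},{"rx":0,"ry":0,"rz":0,"x":0.5,"y":-0.1,"z":10.1,"grip":90},{"rx":0,"ry":0,"rz":0,"x":0.5,"y":-0.1,"z":10.1,"grip":20},{"rx":0,"ry":0,"rz":0,"x":0.5,"y":-0.1,"z":10.1,"grip":20},{"rx":0,"ry":0,"rz":0,"x":0.5,"y":-0.1,"z":10.1,"grip":20},{"rx":0,"ry":0,"rz":0,"x":0.5,"y":-0.1,"z":10.1,"grip":20},{"rx":0,"ry":0,"rz":0,"x":0.5,"y":-0.1,"z":10.1,"grip":20}]' 50
```

```text
time: 18.85
position: [0.4387, -0.1863, 0.0376]
orientation: [0.707, 0.707, 0.0, 0.002]
ft_force: [-1.1, 1.1, 7.6]
gripper_width: 0.5
grasp_force: 47.5
```

```bash
python3 -m creep '[{"rx":0,"ry":0,"rz":0,"x":0,"y":0,"z":-5,"grip":20},{"rx":0,"ry":0,"rz":0,"x":0,"y":0,"z":-10,"grip":20},{"rx":0,"ry":0,"rz":0,"x":4,"y":1,"z":-11,"grip":20},{"rx":0,"ry":0,"rz":0,"x":9,"y":4,"z":-11,"grip":20},{"rx":0,"ry":0,"rz":0,"x":14,"y":7,"z":-11,"grip":20},{"rx":0,"ry":0,"rz":0,"x":19,"y":10,"z":-11,"grip":20},{"rx":0,"ry":0,"rz":0,"x":23,"y":13,"z":-11,"grip":20},{"rx":0,"ry":0,"rz":0,"x":26,"y":15.5,"z":-11,"grip":20},{"rx":0,"ry":0,"rz":0,"x":27.2,"y":16.2,"z":-11,"grip":20},{"rx":0,"ry":0,"rz":0,"x":27.2,"y":16.2,"z":-11,"grip":20}]'
python3 -m creep '[{"rx":0,"ry":0,"rz":0,"x":0,"y":0,"z":0,"grip":20},{"rx":0,"ry":0,"rz":0,"x":0,"y":0,"z":4,"grip":20},{"rx":0,"ry":0,"rz":0,"x":0,"y":0,"z":8,"grip":20},{"rx":0,"ry":0,"rz":0,"x":0,"y":0,"z":10.4,"grip":20},{"rx":0,"ry":0,"rz":0,"x":0,"y":0,"z":10.5,"grip":20},{"rx":0,"ry":0,"rz":0,"x":0,"y":0,"z":10.5,"grip":20},{"rx":0,"ry":0,"rz":0,"x":0,"y":0,"z":10.5,"grip":20}]'
```

```text
time: 20.1
position: [0.5996, 0.0866, 0.146]
orientation: [0.707, 0.707, 0.0, 0.0]
ft_force: [-0.3, -1.0, -1.6]
gripper_width: 0.498
grasp_force: 47.8
time: 20.98
position: [0.6002, 0.086, 0.0416]
orientation: [0.707, 0.707, 0.001, 0.001]
ft_force: [0.0, -0.3, -2.1]
gripper_width: 0.498
grasp_force: 126.9
```

```bash
python3 -m creep '[{"rx":0,"ry":0,"rz":0,"x":0,"y":0,"z":0,"grip":90},{"rx":0,"ry":0,"rz":0,"x":0,"y":0,"z":0,"grip":90},{"rx":0,"ry":0,"rz":0,"x":0,"y":0,"z":-5,"grip":90},{"rx":0,"ry":0,"rz":0,"x":0,"y":0,"z":-10,"grip":90},{"rx":0,"ry":0,"rz":0,"x":0,"y":-5,"z":-14,"grip":90},{"rx":0,"ry":0,"rz":0,"x":0,"y":-10,"z":-14,"grip":90},{"rx":0,"ry":0,"rz":0,"x":0,"y":-15,"z":-14,"grip":90},{"rx":0,"ry":0,"rz":0,"x":0,"y":-20,"z":-14,"grip":90},{"rx":0,"ry":0,"rz":0,"x":0,"y":-20,"z":-14,"grip":90},{"rx":0,"ry":0,"rz":0,"x":0,"y":-20,"z":-14,"grip":90}]'
python3 - <<'E'
from v import *
from cell import *
for c,b in(('top',(130,110,430,310)),('scene',(110,90,410,290))):
    im=snapshot(c)[b[1]:b[3],b[0]:b[2],::-1];cv2.imwrite(f'pics/{c}9.png',cv2.resize(im,None,fx=2.6,fy=2.6,interpolation=2))
E
```

```text
time: 22.22
position: [0.4006, 0.0862, 0.1809]
orientation: [0.707, 0.707, 0.001, 0.001]
ft_force: [-0.0, -0.5, 0.0]
gripper_width: 0.901
grasp_force: 0.0
```

View pics/top9.png

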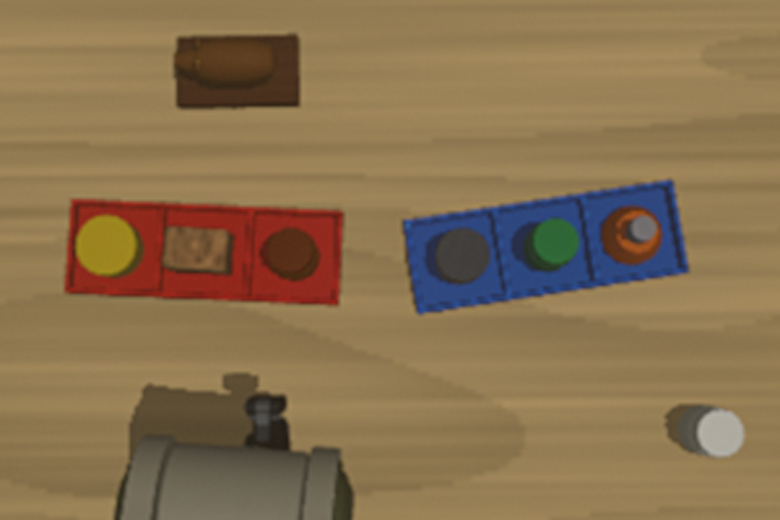

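View pics/scene9.png

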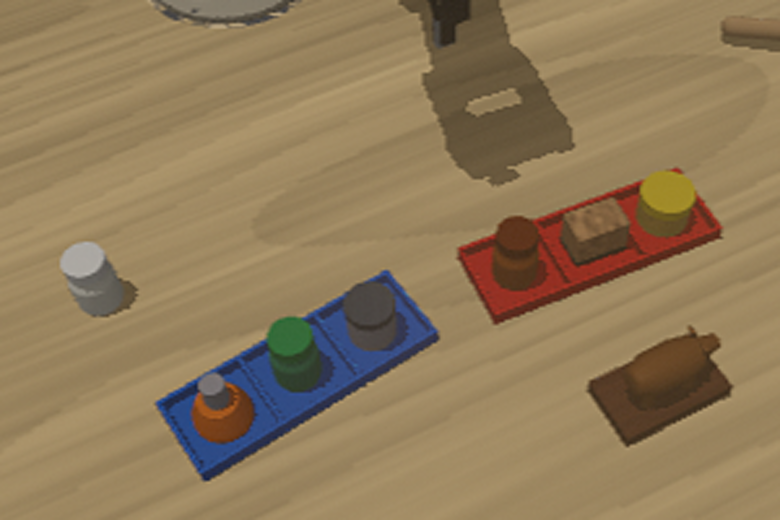

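Both crops show every item upright in its own bay. The red tray holds wax (107,245), block (198,248) and amber (290,253). The blue tray holds steel (460,255), green (550,243) and stone (633,235). The white jar and pig look unmoved.

```bash
python3 -c "
from cell import *
print(hand_in())"
```

```text
the job is handed in; nothing more can be done
None
```

Both kits are packed and handed in after about 22 s of robot time; the last pictures showed all five things upright in their own bays and the steel tin, white jar and pig apparently unmoved, but the hand-in gave no verdict.

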